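# Click the herb box lid shut

## Task

The lid has been laid on the herb storage box, but its rim is not snapped on all the way round. With the fingertips, press down on the raised rim section by section, all four sides, until each one clicks shut and the whole rim lies flat. Do not lift or tip the box, let it stay where it stands, and leave the jar, the mortar and the weight alone.

Things in the scene. Friction and masses are not known exactly. Their poses are not given: they have to be found in the camera images.
- herb_box: Loose grey box, 0.7 to 0.95 kg, with a white lid laid on, 190 (x) x 140 (y) mm over its rim. Origin: centre of the underside, z up. Fixed to the box: the lid's middle panel (130 x 80 mm, top 64 mm up) and four round corners (radius 30 mm, top 67 mm up). Between the corners lie four hinged rim sections, 30 mm wide: short ends 77 mm long, long sides 127 mm. Shut, they lie level with the corners.
- rim_end_a (a joint): How far (rad) the rim section on the short end on the box's +x side is pressed down about its hinge, the middle panel's edge 63 mm up: 0 = open as at the start, sloping, outer edge 12 mm too high; 0.40 = shut, flat. Pressed past about 0.24 it snaps shut and stays; let go before, it springs back to 0. At the pad it takes about 9 N at first, less further down, then stops hard.
- rim_end_a_pad (a point): Point to press on top of the rim section on the short end on the box's +x side: mid-length, 22 mm out from the hinge, 8 mm in from the outer edge. It moves with the section: 67 mm above the counter when shut, about 8 mm higher when open. Its x axis points outward across the rim, its z axis out of the section's top.
- rim_side_a (a joint): How far (rad) the rim section on the long side on the box's +y side is pressed down about its hinge, the middle panel's edge 63 mm up: 0 = open as at the start, sloping, outer edge 12 mm too high; 0.40 = shut, flat. Pressed past about 0.24 it snaps shut and stays; let go before, it springs back to 0. At the pad it takes about 9 N at first, less further down, then stops hard.
- rim_side_a_pad (a point): Point to press on top of the rim section on the long side on the box's +y side: mid-length, 22 mm out from the hinge, 8 mm in from the outer edge. It moves with the section: 67 mm above the counter when shut, about 8 mm higher when open. Its x axis points outward across the rim, its z axis out of the section's top.
- rim_end_b (a joint): How far (rad) the rim section on the short end on the box's -x side is pressed down about its hinge, the middle panel's edge 63 mm up: 0 = open as at the start, sloping, outer edge 12 mm too high; 0.40 = shut, flat. Pressed past about 0.24 it snaps shut and stays; let go before, it springs back to 0. At the pad it takes about 9 N at first, less further down, then stops hard.
- rim_end_b_pad (a point): Point to press on top of the rim section on the short end on the box's -x side: mid-length, 22 mm out from the hinge, 8 mm in from the outer edge. It moves with the section: 67 mm above the counter when shut, about 8 mm higher when open. Its x axis points outward across the rim, its z axis out of the section's top.
- rim_side_b (a joint): How far (rad) the rim section on the long side on the box's -y side is pressed down about its hinge, the middle panel's edge 63 mm up: 0 = open as at the start, sloping, outer edge 12 mm too high; 0.40 = shut, flat. Pressed past about 0.24 it snaps shut and stays; let go before, it springs back to 0. At the pad it takes about 9 N at first, less further down, then stops hard.
- rim_side_b_pad (a point): Point to press on top of the rim section on the long side on the box's -y side: mid-length, 22 mm out from the hinge, 8 mm in from the outer edge. It moves with the section: 67 mm above the counter when shut, about 8 mm higher when open. Its x axis points outward across the rim, its z axis out of the section's top.
- jar: Bystander: loose amber glass jar with a wooden cap, 64 mm across, 100 mm high; origin at the centre of its underside, z up.
- mortar: Bystander: loose open brass mortar cup, 84 mm across the rim, 75 mm high; origin at the centre of its underside, z up.
- weight: Bystander: loose brass scale weight with a small knob, 36 mm across, 48 mm high; origin at the centre of its underside, z up.
Things that resemble listed ones, but are neither listed nor needed, are in the scene too. Leave any orange or purple look-alike of the herb_box alone.

How it is judged:
At the end, for the whole second after the job is handed in: All four rim sections are clicked shut (each pressed beyond 0.35 of its 0.40 rad), the box stands level (0.03 rad) and at rest on the counter within 30 mm of where it began, and the jar, mortar and weight are within 20 mm of where they began (value of joint each of rim_end_a, rim_side_a, rim_end_b, rim_side_b above 0.35 rad and distance of herb_box from where it was at the start of the episode below 0.03 m and angle between herb_box's own z axis and vertical below 0.03 rad and height (world z) of herb_box below 0.004 m and linear speed of herb_box below 0.01 m/s and distance of each of jar, mortar, weight from where it was at the start of the episode below 0.02 m); the robot touches nothing.
It fails at once if the box is lifted more than 10 mm (height (world z) of herb_box above 0.01 m).
It fails at once if the box is tipped more than 0.12 rad (angle between herb_box's own z axis and vertical above 0.12 rad).
It fails at once if the box is shoved more than 40 mm from its place (distance of herb_box from where it was at the start of the episode above 0.04 m).
It fails at once if the jar, mortar or weight is lifted, or moved more than 20 mm (distance of any of jar, mortar, weight from where it was at the start of the episode above 0.02 m or height (world z) of any of jar, mortar, weight above 0.01 m).
It also fails if it takes over 42 s, if anything falls off the work surface, if the arm or the gripper's body presses on something with over 40 N, if the wrist force passes 120 N, or if a joint passes its speed limit or range.

## Robot

A 6-joint arm with a two-finger parallel gripper is mounted at the origin on the work surface. World frame = base frame: x ahead of the robot, y to its left, z up, the work surface at z = 0. Lengths are in m, angles in rad, forces in N, time in s.
With the tool pointing down it reaches from about 0.3 to 0.85 m from the base axis. Payload 5.4 kg.
Tool frame: the origin (TCP) lies midway between the tips of the shut fingers; the grasp point (between the pads) lies r.grip_depth behind it (r.grip_depth is the distance from the TCP to the grasp point, in m); x points along the fingers, z is the direction in which the jaws open and shut, and the axes are right-handed (so a half turn about x gives the same grasp; the last joint's range is limited). The gripper opens to 85 mm and grips with 20 to 120 N. Pads are 22 mm wide; open, the fingers measure 114 mm over their backs; the gripper's body (76 mm by 85 mm) begins 54 mm behind the grasp point. The pads swing forward as they close: fully open they stand 13 mm farther back than shut.
Start: joints at [1.037, 0.158, 1.597, -0, 1.386, -0.21], TCP at [0.183, 0.545, 0.231] pointing down, gripper open.
Joint ranges: [-2.91, 2.91], [-0.94, 2.29], [0.18, 2.7], [-1.29, 4.43], [0.17, 2.64], [-3, 3]. Speed limits (rad/s): [2.57, 2.57, 3.14, 3.14, 3.14, 3.14].

## Interface

Orientations are given as a rotation vector (axis times angle).
In Python, from rig import r gives the robot as it stands.
- The arm moves only by the tool send_rows, never from a script. Its argument "targets" is a list of rows, each an object of numbers: "claw": the finger opening in mm, from 0 to 85.4; "tx", "ty", "tz": the shift along the world's x, y, z in mm; "yaw": the turn about the world's z in degrees. In form: [{"claw": .., "tx": .., "ty": .., "tz": .., "yaw": ..}, ...]. A call has 1 to 12 rows; each row shifts and turns the commanded pose from where the row before left it; what a row does not reach is not made up. A row lasts 1/8 s, in which the tool goes at most 62.5 mm and 10.7 degrees, less where a joint would pass 70% of its speed; a pose out of reach is approached as far as the arm can. A call is refused whole if a number of a shift passes 62.5 or a number of a turn 10.7, either way. A call with a gripper value outside its range is refused whole. The fingers move at their own pace and stop on an object; "newtons" is the grip in N (left out, the last holds). Time passes only in rows, so rows that do not move let the fingers close. It gives the time, the measured TCP pose, the force and the opening at its end, in the units of the state.
- r.read_state(): the state, without advancing time (a new reading comes with each control period).
- r.get_image(name): name is "scene" or "side" or "wrist"; returns the picture (384x512x3 uint8, blue, green, red); there is no depth.
- r.calibration(name): a dict with "fx", "fy", "cx", "cy" (pixels), "eye" and "orientation" of the camera in the world. Camera axes: x right, y down, z forward; pixel columns grow to the right and rows downward; lengths in m; the calibration is good to about 2 mm. A picture is of the moment at which its call begins: read the wrist's pose just before it. calibration takes no time and is no camera call; for the wrist camera it gives the pose at the moment of the call.
- r.sign_off(): hands the job in, once; it reports no verdict.
The state is a dict: "time_s": time; "qpos": joint angles; "joint_velocities": joint speeds; "joint_torque": joint torques, N m; "tool_pos": TCP position; "ee_rot": TCP orientation; "wrist_force": force on the tool from outside, world axes, zero at the start; "ft_torque": the same for the moment, N m; "finger_gap": finger opening in m.
Only numpy, scipy, OpenCV 4.12 (cv2) and the standard library are available. Lean on these libraries where they do the work, as an engineer would, in place of code of your own. Each camera call takes 0.05 s, during which the arm holds its last target.

## Working session

There is one attempt and no reset: what is moved stays moved. The work goes in short steps, Python scripts to look and compute and a tool call to move; the robot and the scene stay as the last step left them, time stands still between calls to the robot, and variables do not carry over. Pictures are saved under pics/ and viewed, and the job is handed in when it is done.

Besides the shell and the picture viewer there is one more tool, called after "Call:" by a JSON object that holds its "method" and its "body". send_rows: Moves the arm, as the interface text tells. Its arguments: {"type":"object","properties":{"targets":{"type":"array"},"newtons":{"type":"number"}},"required":["targets"]}

```bash
mkdir -p pics; python3 - <<'E'
from rig import r
import cv2
s=r.read_state(); print(s)
for n in ("scene","side","wrist"):
    print(n,r.calibration(n)); cv2.imwrite(f"pics/{n}0.png",r.get_image(n))
print(r.grip_depth)
E
```

```text
{'time_s': 0.0, 'qpos': array([ 1.03690955e+00,  1.59042784e-01,  1.59826512e+00, -6.84163989e-06,
        1.38622319e+00, -2.10119090e-01]), 'joint_velocities': array([-0.0005224 , -0.00178896,  0.00100277,  0.001542  ,  0.00056107,
       -0.00037294]), 'joint_torque': array([ 4.66803467e-04, -3.95994937e+01, -3.31432486e+01, -1.46422599e-04,
        8.19853070e-03, -1.34761083e-05]), 'tool_pos': array([0.18264049, 0.54456794, 0.23030397]), 'ee_rot': array([-0.96837243,  1.34696837,  0.96707161]), 'wrist_force': array([-0.42028588,  0.0072271 , -0.73132834]), 'ft_torque': array([ 0.04872925, -0.03826729,  0.04766111]), 'finger_gap': 0.08547591817436599}
scene {'fx': 368.5028436402135, 'fy': 368.5028436402135, 'cx': 255.54917660875563, 'cy': 193.51547699201063, 'eye': array([ 0.94845643, -0.37047499,  0.79293086]), 'orientation': array([-2.35880551, -1.03873567,  0.33676195])}
side {'fx': 454.14216830462635, 'fy': 454.14216830462635, 'cx': 254.71843975008147, 'cy': 193.66145631609493, 'eye': array([ 0.41331525, -0.93738909,  0.61023101]), 'orientation': array([-2.10559947,  0.1936712 , -0.08875892])}
wrist {'fx': 276.42764283230457, 'fy': 276.42764283230457, 'cx': 257.1829334537133, 'cy': 193.46981210246645, 'eye': array([0.11278313, 0.56805391, 0.37153657]), 'orientation': array([2.34889738, 1.69042326, 0.24502792])}
0.0187
```

View pics/scene0.png

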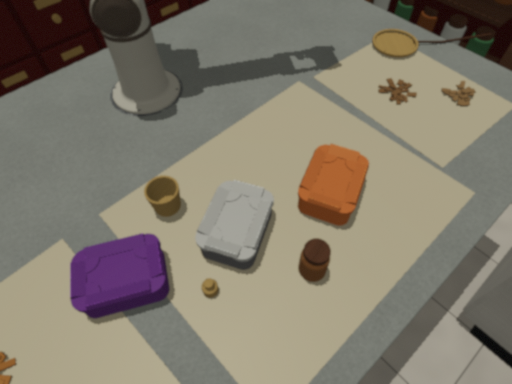

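View pics/side0.png

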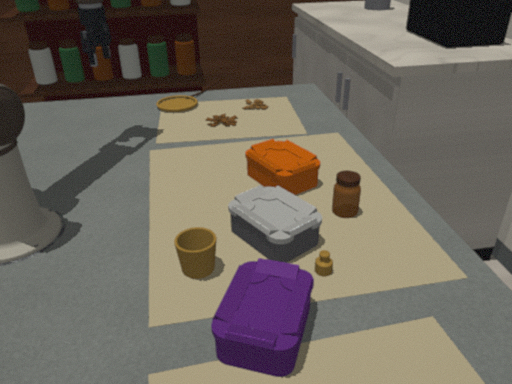

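View pics/wrist0.png

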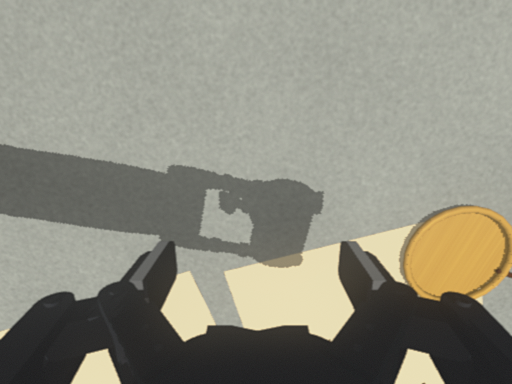

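The scene picture shows the grey and white box around (237,222), the mortar at (163,196), the weight at (210,287) and the jar at (315,260). The orange and purple boxes are look-alikes. I'll enlarge the box.

```bash
cat > h.py <<'E'
import numpy as np, cv2
from scipy.spatial.transform import Rotation as R
def ray(c,uv,z):
    uv=np.atleast_2d(uv).astype(float)
    d=np.c_[(uv[:,0]-c['cx'])/c['fx'],(uv[:,1]-c['cy'])/c['fy'],np.ones(len(uv))]
    d=R.from_rotvec(c['orientation']).apply(d); e=np.array(c['eye'])
    t=(z-e[2])/d[:,2]; return e+t[:,None]*d
def proj(c,P):
    p=R.from_rotvec(c['orientation']).inv().apply(np.atleast_2d(P)-c['eye'])
    return np.c_[c['fx']*p[:,0]/p[:,2]+c['cx'],c['fy']*p[:,1]/p[:,2]+c['cy']]
E
python3 - <<'E'
import cv2,numpy as np
a=cv2.imread('pics/scene0.png')[170:275,185:285]; b=cv2.imread('pics/side0.png')[175:265,220:330]
cv2.imwrite('pics/za.png',cv2.resize(a,None,fx=5.5,fy=5.5,interpolation=2)); cv2.imwrite('pics/zb.png',cv2.resize(b,None,fx=6,fy=6,interpolation=2))
E
```

```text
(no output)
```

View pics/za.png

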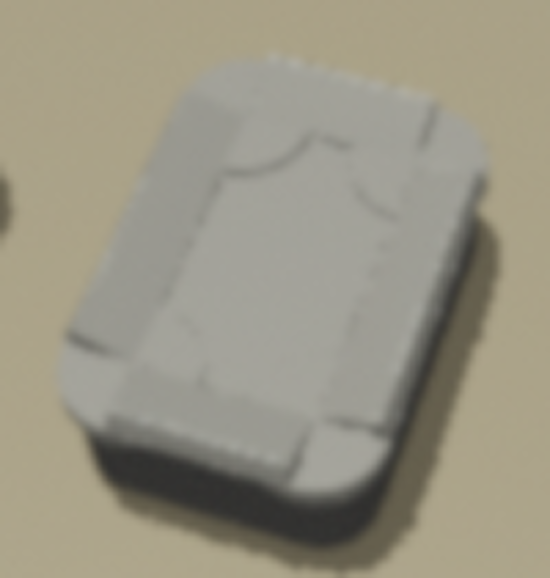

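View pics/zb.png

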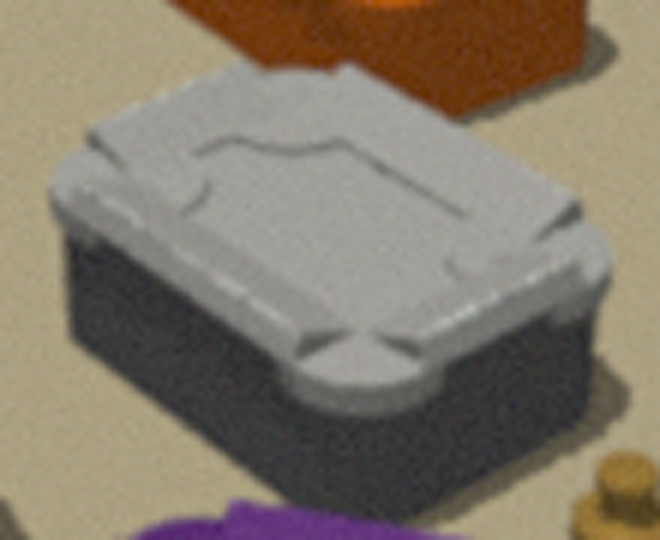

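```bash
python3 - <<'E'
from rig import r
from h import *
sc=r.calibration('scene'); sd=r.calibration('side')
S=np.array([[67,335],[190,95],[107,425],[290,480],[270,58],[437,98],[478,178],[385,430]])/5.5+[185,170]
P=ray(sc,S,.079); print(P.round(3))
for i in range(0,8,2): print(np.linalg.norm(P[i]-P[i+1]),np.degrees(np.arctan2(*(P[i+1]-P[i])[1::-1])))
print(P.mean(0))
# mask ground
m=cv2.imread('pics/scene0.png'); hsv=cv2.cvtColor(m,cv2.COLOR_BGR2HSV)
print(hsv[222,237],hsv[200,200],hsv[205,260],hsv[300,300])
w=((hsv[...,1]<35)&(hsv[...,2]>100)).astype(np.uint8); w[:170]=0;w[275:]=0;w[:,:185]=0;w[:,285:]=0
c=max(cv2.findContours(w,0,1)[0],key=cv2.contourArea)
print(cv2.contourArea(c))
G=ray(sc,c[:,0],.070)[:,:2]; print(cv2.minAreaRect((G*1000).astype(np.float32)))
# side: section corners from zb
T=np.array([[90,135],[250,65],[345,65],[580,210],[75,185],[305,345],[415,345],[580,260]])/6+[220,175]
Q=ray(sd,T,.079); print(Q.round(3),Q.mean(0))
for i in range(0,8,2): print(np.linalg.norm(Q[i]-Q[i+1]),np.degrees(np.arctan2(*(Q[i+1]-Q[i])[1::-1])))
# bystanders
for n,u,z in (('jar',(318,245),.1),('mortar',(163,186),.075),('weight',(209,281),.048)): print(n,ray(sc,u,z).round(3))
for n,u,z in (('jar',(348,178),.1),('mortar',(197,239),.075),('weight',(325,255),.048)): print(n,ray(sd,u,z).round(3))
E
```

```text
[[ 0.568 -0.21   0.079]
 [ 0.51  -0.099  0.079]
 [ 0.61  -0.222  0.079]
 [ 0.676 -0.185  0.079]
 [ 0.518 -0.061  0.079]
 [ 0.583 -0.022  0.079]
 [ 0.625 -0.037  0.079]
 [ 0.685 -0.144  0.079]]
0.12484260998394131 117.71259182005218
0.07559464400441478 29.58841982655977
0.07604981047351268 30.8880187197155
0.1224356918517877 -60.792831203246145
[ 0.5969529  -0.12266035  0.079     ]
[ 27  14 163] [ 23  51 170] [ 27  16 158] [ 22  52 173]
4230.5
((592.04833984375, -120.54974365234375), (140.85714721679688, 195.99122619628906), 29.55787467956543)
[[ 0.513 -0.076  0.079]
 [ 0.581 -0.037  0.079]
 [ 0.617 -0.044  0.079]
 [ 0.677 -0.161  0.079]
 [ 0.503 -0.109  0.079]
 [ 0.564 -0.221  0.079]
 [ 0.6   -0.228  0.079]
 [ 0.668 -0.191  0.079]] [ 0.59033454 -0.13336126  0.079     ]
0.07867476423169252 29.90528584438121
0.131102838155066 -63.01615187767448
0.1281364308142691 -61.26575626512772
0.07724299800662458 28.906190075374184
jar [[ 0.776 -0.05   0.1  ]]
mortar [[ 0.412 -0.195  0.075]]
weight [[ 0.664 -0.257  0.048]]
jar [[ 0.775 -0.076  0.1  ]]
mortar [[ 0.419 -0.209  0.075]]
weight [[ 0.662 -0.273  0.048]]
```

```bash
python3 - <<'E'
from rig import r
from h import *
s=r.read_state(); print(R.from_rotvec(s['ee_rot']).as_matrix().round(3))
c=r.calibration('wrist'); print(R.from_rotvec(c['orientation']).as_matrix().round(3))
print(c['eye']-s['tool_pos'], proj(c,s['tool_pos']))
E
```

```text
[[-0.001 -0.948  0.318]
 [-0.001  0.318  0.948]
 [-1.     0.    -0.001]]
[[ 0.318  0.908  0.272]
 [ 0.948 -0.304 -0.093]
 [-0.002  0.287 -0.958]]
[-0.06991605  0.02339694  0.1411279 ] [[257.7658114  246.72073922]]
```

Call:
{"method": "send_rows", "body": {"targets": [{"claw": 0, "tx": 32, "ty": -52, "tz": 2, "yaw": -3}, {"claw": 0, "tx": 32, "ty": -52, "tz": 2, "yaw": -3}, {"claw": 0, "tx": 32, "ty": -52, "tz": 2, "yaw": -3}, {"claw": 0, "tx": 32, "ty": -52, "tz": 2, "yaw": -3}, {"claw": 0, "tx": 32, "ty": -52, "tz": 2, "yaw": -3}, {"claw": 0, "tx": 32, "ty": -52, "tz": 2, "yaw": -3}, {"claw": 0, "tx": 32, "ty": -52, "tz": 2, "yaw": -3}, {"claw": 0, "tx": 32, "ty": -52, "tz": 2, "yaw": -3}, {"claw": 0, "tx": 32, "ty": -52, "tz": 2, "yaw": -3}, {"claw": 0, "tx": 32, "ty": -52, "tz": 2, "yaw": -3}, {"claw": 0, "tx": 32, "ty": -52, "tz": 0, "yaw": -3}, {"claw": 0, "tx": 32, "ty": -52, "tz": 0, "yaw": -3}], "newtons": 20}}

```text
time_s: 1.65
tool_pos: [0.5676, -0.0807, 0.251]
ee_rot: [-0.483, 1.516, 0.483]
wrist_force: [0.2, 0.3, 0.6]
finger_gap: -0.0
```

Call:
{"method": "send_rows", "body": {"targets": [{"claw": 0, "tx": 32, "ty": -52, "tz": 0, "yaw": -3}, {"claw": 0, "tx": 32, "ty": -52, "tz": 0, "yaw": -3}, {"claw": 0, "tx": 0, "ty": -10, "tz": 0, "yaw": 0}, {"claw": 0, "tx": 0, "ty": 0, "tz": 0, "yaw": 0}]}}

```text
time_s: 2.15
tool_pos: [0.6306, -0.1931, 0.2506]
ee_rot: [-0.401, 1.534, 0.403]
wrist_force: [0.1, 0.9, -0.1]
finger_gap: 0.0001
```

```bash
python3 - <<'E'
from rig import r
from h import *
import json
s=r.read_state(); c=r.calibration('wrist'); cv2.imwrite("pics/wrist1.png",r.get_image('wrist'))
np.savez('c1.npz',**{k:np.array(v) for k,v in c.items()})
print(s['time_s'],s['tool_pos'],s['qpos'],s['finger_gap'])
E
```

```text
2.15 [ 0.63055411 -0.1930989   0.25062588] [-4.80141529e-01  3.65186573e-01  1.31138862e+00  2.98897180e-04
  1.46647109e+00 -9.93357053e-01] 0.0001241104891511156
```

View pics/wrist1.png

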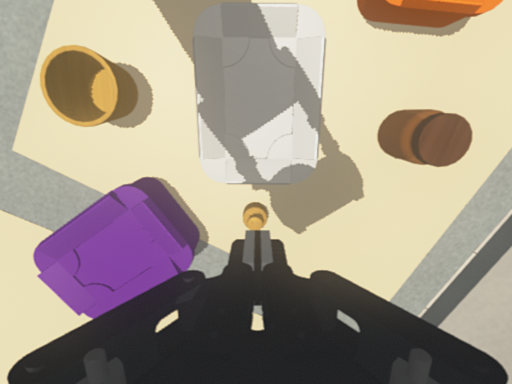

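The wrist picture shows the lid upright at columns 193–325 and rows 2–185. The weight is at (256,216), the mortar at (85,86) and the jar cap at (443,138). I'll enlarge the lid.

```bash
python3 - <<'E'
import cv2
a=cv2.imread('pics/wrist1.png')[0:195,180:340]
a=cv2.convertScaleAbs(a,alpha=1.0)
g=cv2.createCLAHE(4,(4,4)).apply(cv2.cvtColor(a,cv2.COLOR_BGR2GRAY))
cv2.imwrite('pics/zw.png',cv2.resize(cv2.cvtColor(g,cv2.COLOR_GRAY2BGR),None,fx=3,fy=3,interpolation=2))
E
```

```text
(no output)
```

View pics/zw.png

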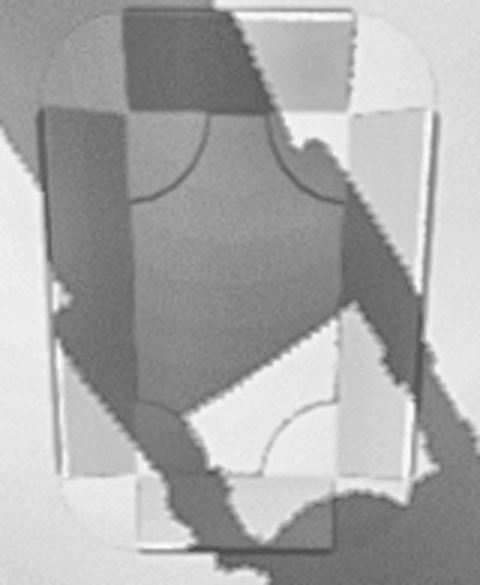

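```bash
python3 - <<'E'
from h import *
c=dict(np.load('c1.npz'))
Z=lambda a:np.array(a)/3.+[180,0]-[.33,.33]
P=ray(c,Z([[127,112],[350,112],[333,477],[137,477]]),.064)
print(P.round(4)); 
for i in range(4):
    d=P[(i+1)%4]-P[i]; print(np.linalg.norm(d).round(4),np.degrees(np.arctan2(d[1],d[0])).round(1))
ctr=P.mean(0); print('ctr panel',ctr)
# outer section edges mid-points z~.079: top, bottom, left,right corners
E_=ray(c,Z([[122,11],[353,11],[332,549],[138,549]]),.078); print(E_.round(4),E_.mean(0),np.linalg.norm(E_[0]-E_[3]))
F=ray(c,Z([[40,110],[435,110],[407,480],[62,478]]),.078); print(F.round(4),F.mean(0),np.linalg.norm(F[0]-F[1]),np.linalg.norm(F[2]-F[3]))
for n,u,z in (('jar',(443,138),.1),('mortar',(79,86),.075),('weight',(256,212),.048)): print(n,ray(c,u,z).round(3))
th=np.radians(-60);x=np.array([np.cos(th),np.sin(th)]);y=np.array([-x[1],x[0]])
E
```

```text
[[ 0.5246 -0.0828  0.064 ]
 [ 0.5931 -0.0442  0.064 ]
 [ 0.6554 -0.1577  0.064 ]
 [ 0.5876 -0.196   0.064 ]]
0.0787 29.4
0.1295 -61.2
0.0779 -150.6
0.1296 119.1
ctr panel [ 0.59017191 -0.12019093  0.064     ]
[[ 0.5125 -0.0593  0.078 ]
 [ 0.5785 -0.0222  0.078 ]
 [ 0.6672 -0.1809  0.078 ]
 [ 0.6013 -0.2181  0.078 ]] [ 0.58987671 -0.12012802  0.078     ] 0.18187477793871498
[[ 0.5017 -0.0987  0.078 ]
 [ 0.6178 -0.0332  0.078 ]
 [ 0.678  -0.1437  0.078 ]
 [ 0.5631 -0.2076  0.078 ]] [ 0.59015195 -0.12078957  0.078     ] 0.13335109100243156 0.1314225175906549
jar [[ 0.775 -0.058  0.1  ]]
mortar [[ 0.415 -0.201  0.075]]
weight [[ 0.655 -0.242  0.048]]
```

Call:
{"method": "send_rows", "body": {"targets": [{"claw": 0, "tx": 2, "ty": -3, "tz": -50, "yaw": 0}, {"claw": 0, "tx": 0, "ty": 0, "tz": -55, "yaw": 0}, {"claw": 0, "tx": 0, "ty": 0, "tz": -55, "yaw": 0}, {"claw": 0, "tx": 0, "ty": 0, "tz": -6, "yaw": 0}, {"claw": 0, "tx": 0, "ty": 0, "tz": -4, "yaw": 0}, {"claw": 0, "tx": 0, "ty": 0, "tz": 0, "yaw": 0}]}}

```text
time_s: 2.95
tool_pos: [0.6348, -0.1964, 0.0846]
ee_rot: [-0.406, 1.529, 0.4]
wrist_force: [-0.1, -0.5, -0.6]
finger_gap: 0.0001
```

Call:
{"method": "send_rows", "body": {"targets": [{"claw": 0, "tx": -2, "ty": 0, "tz": -4, "yaw": 0}, {"claw": 0, "tx": 0, "ty": 0, "tz": -3, "yaw": 0}, {"claw": 0, "tx": 0, "ty": 0, "tz": -3, "yaw": 0}]}}

```text
time_s: 3.32
tool_pos: [0.633, -0.198, 0.0742]
ee_rot: [-0.407, 1.529, 0.398]
wrist_force: [0.8, -3.3, 4.8]
finger_gap: 0.0002
```

Call:
{"method": "send_rows", "body": {"targets": [{"claw": 0, "tx": 0, "ty": 0, "tz": -3, "yaw": 0}, {"claw": 0, "tx": 0, "ty": 0, "tz": -3, "yaw": 0}]}}

```text
time_s: 3.58
tool_pos: [0.6314, -0.1962, 0.0668]
ee_rot: [-0.403, 1.532, 0.402]
wrist_force: [-7.2, 2.0, 19.3]
finger_gap: 0.0
```

Contact came at about 76 mm, and the hard stop at 66.8 mm with 19 N. That matches a shut section. Next is the right side pad.

Call:
{"method": "send_rows", "body": {"targets": [{"claw": 0, "tx": 0, "ty": 0, "tz": 10, "yaw": 0}, {"claw": 0, "tx": 0, "ty": 0, "tz": 20, "yaw": 0}, {"claw": 0, "tx": 6, "ty": 50, "tz": 0, "yaw": 0}, {"claw": 0, "tx": 6, "ty": 50, "tz": 0, "yaw": 0}, {"claw": 0, "tx": 0, "ty": 6, "tz": -10, "yaw": 0}, {"claw": 0, "tx": 0, "ty": 0, "tz": 0, "yaw": 0}, {"claw": 0, "tx": 0, "ty": 0, "tz": 0, "yaw": 0}]}}

```text
time_s: 4.45
tool_pos: [0.6429, -0.0913, 0.0855]
ee_rot: [-0.402, 1.533, 0.401]
wrist_force: [-0.4, -0.3, 1.5]
finger_gap: 0.0
```

Call:
{"method": "send_rows", "body": {"targets": [{"claw": 0, "tx": 0, "ty": 0, "tz": -4, "yaw": 0}, {"claw": 0, "tx": 0, "ty": 0, "tz": -4, "yaw": 0}, {"claw": 0, "tx": 0, "ty": 0, "tz": -4, "yaw": 0}]}}

```text
time_s: 4.82
tool_pos: [0.6445, -0.0903, 0.0748]
ee_rot: [-0.403, 1.529, 0.401]
wrist_force: [3.0, 2.7, 6.1]
finger_gap: 0.0001
```

Call:
{"method": "send_rows", "body": {"targets": [{"claw": 0, "tx": 0, "ty": 0, "tz": -3, "yaw": 0}, {"claw": 0, "tx": 0, "ty": 0, "tz": -3, "yaw": 0}, {"claw": 0, "tx": 0, "ty": 0, "tz": 0, "yaw": 0}]}}

```text
time_s: 5.2
tool_pos: [0.6427, -0.0902, 0.0671]
ee_rot: [-0.403, 1.534, 0.403]
wrist_force: [-0.5, 0.0, 2.6]
finger_gap: -0.0002
```

Call:
{"method": "send_rows", "body": {"targets": [{"claw": 0, "tx": 0, "ty": 0, "tz": -1.5, "yaw": 0}, {"claw": 0, "tx": 0, "ty": 0, "tz": 0, "yaw": 0}]}}

```text
time_s: 5.45
tool_pos: [0.6429, -0.0902, 0.0671]
ee_rot: [-0.403, 1.534, 0.403]
wrist_force: [-3.6, 0.3, 10.1]
finger_gap: 0.0001
```

The hard stop is at 67.1 mm with 10 N. Next is the far end at (0.548, -0.044).

Call:
{"method": "send_rows", "body": {"targets": [{"claw": 0, "tx": 0, "ty": 0, "tz": 10, "yaw": 0}, {"claw": 0, "tx": 0, "ty": 0, "tz": 20, "yaw": 0}, {"claw": 0, "tx": -48, "ty": 23, "tz": 0, "yaw": 0}, {"claw": 0, "tx": -47, "ty": 23, "tz": 0, "yaw": 0}, {"claw": 0, "tx": 0, "ty": 0, "tz": -10, "yaw": 0}, {"claw": 0, "tx": 0, "ty": 0, "tz": 0, "yaw": 0}, {"claw": 0, "tx": 0, "ty": 0, "tz": 0, "yaw": 0}]}}

```text
time_s: 6.32
tool_pos: [0.5498, -0.0448, 0.0869]
ee_rot: [-0.404, 1.531, 0.401]
wrist_force: [0.7, 0.6, 0.6]
finger_gap: 0.0
```

Call:
{"method": "send_rows", "body": {"targets": [{"claw": 0, "tx": 0, "ty": 0, "tz": -4, "yaw": 0}, {"claw": 0, "tx": 0, "ty": 0, "tz": -4, "yaw": 0}, {"claw": 0, "tx": 0, "ty": 0, "tz": -4, "yaw": 0}]}}

```text
time_s: 6.7
tool_pos: [0.5482, -0.0432, 0.0744]
ee_rot: [-0.401, 1.533, 0.404]
wrist_force: [-2.9, 3.8, 6.1]
finger_gap: -0.0001
```

Call:
{"method": "send_rows", "body": {"targets": [{"claw": 0, "tx": 0, "ty": 0, "tz": -3, "yaw": 0}, {"claw": 0, "tx": 0, "ty": 0, "tz": -4, "yaw": 0}, {"claw": 0, "tx": 0, "ty": 0, "tz": -1, "yaw": 0}, {"claw": 0, "tx": 0, "ty": 0, "tz": 0, "yaw": 0}]}}

```text
time_s: 7.2
tool_pos: [0.5482, -0.0441, 0.067]
ee_rot: [-0.403, 1.533, 0.403]
wrist_force: [-3.7, 1.8, 11.0]
finger_gap: -0.0003
```

Shut at 67.0 mm with 11 N. The last section is the left side at (0.536, -0.150).

Call:
{"method": "send_rows", "body": {"targets": [{"claw": 0, "tx": 0, "ty": 0, "tz": 10, "yaw": 0}, {"claw": 0, "tx": 0, "ty": 0, "tz": 20, "yaw": 0}, {"claw": 0, "tx": -6, "ty": -53, "tz": 0, "yaw": 0}, {"claw": 0, "tx": -6, "ty": -53, "tz": 0, "yaw": 0}, {"claw": 0, "tx": 0, "ty": 0, "tz": -10, "yaw": 0}, {"claw": 0, "tx": 0, "ty": 0, "tz": 0, "yaw": 0}, {"claw": 0, "tx": 0, "ty": 0, "tz": 0, "yaw": 0}]}}

```text
time_s: 8.07
tool_pos: [0.5359, -0.1487, 0.0855]
ee_rot: [-0.403, 1.533, 0.405]
wrist_force: [-0.6, 0.1, -0.3]
finger_gap: -0.0001
```

Call:
{"method": "send_rows", "body": {"targets": [{"claw": 0, "tx": 0, "ty": 0, "tz": -4, "yaw": 0}, {"claw": 0, "tx": 0, "ty": 0, "tz": -4, "yaw": 0}, {"claw": 0, "tx": 0, "ty": 0, "tz": -4, "yaw": 0}]}}

```text
time_s: 8.45
tool_pos: [0.5356, -0.15, 0.0744]
ee_rot: [-0.404, 1.534, 0.403]
wrist_force: [-3.0, -0.6, 5.3]
finger_gap: 0.0002
```

Call:
{"method": "send_rows", "body": {"targets": [{"claw": 0, "tx": 0, "ty": 0, "tz": -3, "yaw": 0}, {"claw": 0, "tx": 0, "ty": 0, "tz": -4, "yaw": 0}, {"claw": 0, "tx": 0, "ty": 0, "tz": -1, "yaw": 0}, {"claw": 0, "tx": 0, "ty": 0, "tz": 0, "yaw": 0}]}}

```text
time_s: 8.95
tool_pos: [0.5362, -0.1498, 0.067]
ee_rot: [-0.403, 1.533, 0.403]
wrist_force: [-4.6, 3.3, 10.9]
finger_gap: 0.0001
```

Call:
{"method": "send_rows", "body": {"targets": [{"claw": 0, "tx": 0, "ty": 0, "tz": 10, "yaw": 0}, {"claw": 0, "tx": 0, "ty": 0, "tz": 50, "yaw": 0}, {"claw": 0, "tx": 0, "ty": 0, "tz": 60, "yaw": 0}, {"claw": 0, "tx": 47, "ty": -20, "tz": 30, "yaw": 0}, {"claw": 0, "tx": 47, "ty": -20, "tz": 31, "yaw": 0}, {"claw": 0, "tx": 0, "ty": 0, "tz": 0, "yaw": 0}, {"claw": 0, "tx": 0, "ty": 0, "tz": 0, "yaw": 0}, {"claw": 0, "tx": 0, "ty": 0, "tz": 0, "yaw": 0}]}}

```text
time_s: 9.95
tool_pos: [0.6286, -0.1891, 0.2454]
ee_rot: [-0.402, 1.535, 0.405]
wrist_force: [0.1, -0.2, -0.8]
finger_gap: 0.0001
```

```bash
python3 - <<'E'
from rig import r
from h import *
s=r.read_state(); c=r.calibration('wrist'); w=r.get_image('wrist'); cv2.imwrite("pics/wrist2.png",w)
np.savez('c2.npz',**{k:np.array(v) for k,v in c.items()})
cv2.imwrite('pics/side2.png',r.get_image('side')); cv2.imwrite('pics/scene2.png',r.get_image('scene'))
b=cv2.imread('pics/side2.png')[175:265,220:330]
cv2.imwrite('pics/zb2.png',cv2.resize(b,None,fx=6,fy=6,interpolation=2))
g=cv2.createCLAHE(4,(4,4)).apply(cv2.cvtColor(w[0:195,180:340],cv2.COLOR_BGR2GRAY))
cv2.imwrite('pics/zw2.png',cv2.resize(g,None,fx=3,fy=3,interpolation=2))
print(s['time_s'],s['tool_pos'],s['wrist_force'])
E
```

```text
9.95 [ 0.62858918 -0.18905016  0.24540254] [ 0.07518293 -0.19776528 -0.81565651]
```

View pics/wrist2.png

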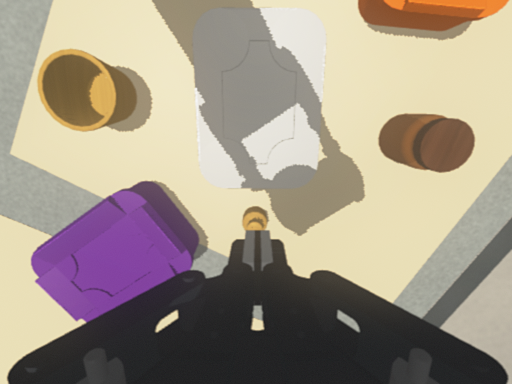

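View pics/zb2.png

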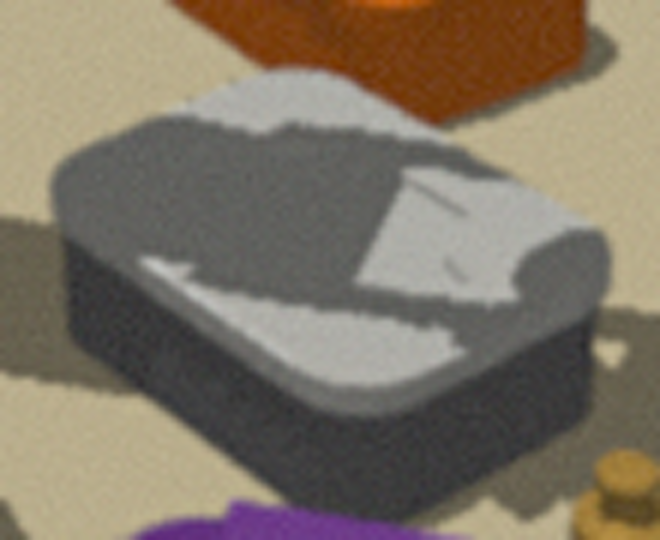

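View pics/zw2.png

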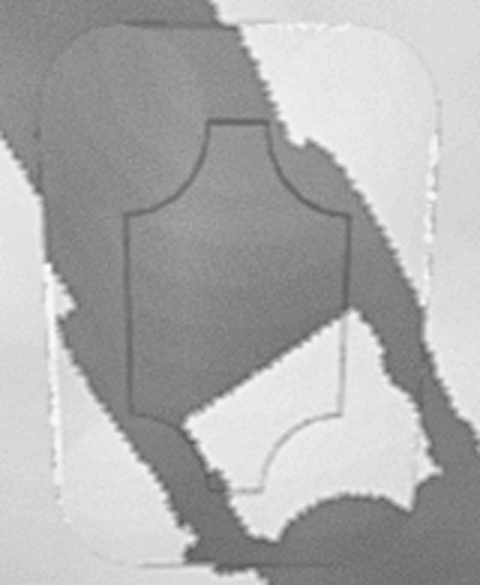

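The wrist and side views show one smooth rim. The steps at all four sections are gone, and the box sits at the same side-view pixels as before. I'll do a quick position check, then hand in.

```bash
python3 - <<'E'
from rig import r
from h import *
c=dict(np.load('c2.npz'))
Z=lambda a:np.array(a)/3.+[180,0]-[.33,.33]
T=ray(c,Z([[237,24],[238,565]]),.067); L=ray(c,Z([[47,295],[428,295]]),.067)
print('centre',T.mean(0),np.linalg.norm(T[0]-T[1]),L.mean(0),np.linalg.norm(L[0]-L[1]))
for n,u,z in (('jar',(444,144),.1),('mortar',(77,90),.075),('weight',(256,216),.048)): print(n,ray(c,u,z).round(3))
r.sign_off()
E
```

```text
centre [ 0.59052335 -0.12007656  0.067     ] 0.18806528230994826 [ 0.58647329 -0.11304912  0.067     ] 0.13894822651336025
jar [[ 0.774 -0.06   0.1  ]]
mortar [[ 0.415 -0.201  0.075]]
weight [[ 0.655 -0.241  0.048]]
the job is handed in; nothing more can be done
```

All four rim sections are pressed shut, and the job was handed in at about 10 s of the 42 s allowed. I pressed each pad in turn with the closed fingertips.

- **Clicks:** Each section met the fingertips at about 76 mm and stopped hard at 66.8–67.1 mm, against the 67 mm given for shut. The force at the stop was 10–11 N on three sections and 19 N on the first.
- **Rim:** The final wrist and side pictures show one flat, unbroken rim. It measures 188 x 139 mm, against the 190 x 140 mm given.
- **Box position:** The box centre is at (0.590, -0.120) both before and after, within about 1 mm.
- **Jar, mortar and weight:** They are within 2 mm of where they were first measured from the wrist camera.
- **Arm:** It finished about 0.25 m up, touching nothing.

**Disagreements:** The first position estimates from the scene and side cameras differed by about 12 mm for the box and up to 26 mm for the jar. I used the closer wrist view instead, and the stop heights agreed with it. No check failed.

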